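# Shim a pallet-rack foot snug and hold it

## Task

Pick up the forked tapered shim by its orange handle and slide it, flat on the steel anchor plate and with its fork straddling the anchor stud, into the gap under the front edge of the blue rack foot until it drags snugly between foot and plate. Stop there without jacking the foot up, and finish still holding the shim by its handle at that depth, so that the nut can be tightened. Leave the other things on the bench alone.

Things in the scene. Friction and masses are not known exactly. Their poses are not given: they have to be found in the camera images.
- shim: Yellow plastic forked shim with an orange handle, 195 mm long, 120 to 200 g, lying flat on the bench. Origin: underside, below the handle's middle; x points from handle to fork tips, z up. Handle: upright block 60 long (x) x 16 wide (y) x 42 mm high, free on both sides: grip it across its width from above. Then a 30 mm wide, 10 mm high neck (x 30 to 55 mm), then the blade, see shim_tip
- shim_tip (a point): point midway between the two fork tips, on the flat underside, 165 mm ahead of the shim's origin; same axes. The blade runs 110 mm back from here, 50 mm wide: 3 mm thick at the tips and 1 mm thicker per 14 mm further back (its top slopes). A 22 mm wide, 90 mm long slot, open at the tips, runs along its middle between two 14 mm prongs
- anchor_plate: fixed bare-steel plate on the bench, 240 (x) x 150 (y) x 12 mm; origin: centre of its underside, x is the way the shim is pushed in, z up. The foot's origin is straight above this origin, so 120 mm of bare plate lie in front of the foot. A 10 mm stud stands on it at x = 22 mm, y = 0, up through the foot's plate to 60 mm above the bench, with a 20 mm wide brass nut
- foot: blue rack foot: plate 100 (x) x 120 (y) x 8 mm, carrying a 90 mm wide, 130 mm tall channel whose front is 46 mm behind the plate's front edge. Origin: middle of the plate's front lower edge, the mouth of the gap; x points into the gap, like the anchor plate's x. Held level 5.5 to 8 mm above the anchor plate, a different gap each time: see foot_nose
- foot_nose (a point): point on the foot plate's top, at the middle of its front edge, 8 mm above the foot's origin. The foot can only move straight up: it starts to lift at 6 N and takes 2.5 N more per mm. The shim slides nearly freely until it touches, 35 to 70 mm in; then within a few mm the push needed rises by 4 to 8 N, then grows slowly (2 N per 10 mm)
- spray_can: black spray can, 64 mm across, 190 mm tall, bystander; origin under its centre
- tape_roll: yellow roll of tape lying flat, 96 mm across, 38 mm high, bystander; origin under its centre
- wrench: steel wrench lying on the bench, bystander; origin under its middle
- paint_jar: paint jar with a green cap, 72 mm across, 100 mm tall, bystander; origin under its centre
- screwdriver: screwdriver lying on the bench, bystander; origin under its middle
- mug: white mug, 80 mm across, 90 mm tall, bystander; origin under its centre
Not all that is in view belongs to the job. Leave any green or red look-alike of the shim alone.

How it is judged:
By the outcome, as a careful person would: the job done as asked, in the order asked, and still so for the second after the job is handed in, while the arm keeps its last pose, push and grip.
It also fails if it takes over 54 s, if anything falls off the work surface, if the arm or the gripper's body presses on something with over 40 N, if the wrist force passes 120 N, or if a joint passes its speed limit or range.

## Robot

A 6-joint arm with a two-finger parallel gripper is mounted at the origin on the work surface. World frame = base frame: x ahead of the robot, y to its left, z up, the work surface at z = 0. Lengths are in mm, angles in degrees, forces in N, time in s.
With the tool pointing down it reaches from about 350 to 975 mm from the base axis. Payload 17.4 kg.
Tool frame: the origin (TCP) lies midway between the tips of the shut fingers; the grasp point (between the pads) lies 19 mm behind it; z points along the fingers, y is the line along which they close (so a half turn about z gives the same grasp; the last joint's range is limited). The gripper opens to 85 mm and grips with 20 to 120 N. Pads are 22 mm wide; open, the fingers measure 114 mm over their backs; the gripper's body (76 mm by 85 mm) begins 54 mm behind the grasp point. The pads swing forward as they close: fully open they stand 13 mm farther back than shut.
Start: joints at [-65.248, 6.646, 82.598, -0, 90.757, -2.166], TCP at [305.57, -601.88, 231.303] pointing down, gripper open.
Joint ranges: [-162.19, 162.19], [-47.58, 125.68], [4.15, 143.07], [-65.23, 245.23], [0.69, 171.88], [-170.13, 170.13]. Speed limits (degrees/s): [108.29, 108.29, 127.2, 180, 180, 180].

## Interface

Orientations are given as [roll, pitch, yaw] about the fixed x, y, z axes, in that order (R = Rz(yaw) Ry(pitch) Rx(roll)).
In Python, from cell import arm gives the robot as it stands.
- The arm moves only by the tool play_rows, never from a script. Its argument "motion" is a list that holds one entry, the list of rows, each a list of 4 numbers: the shift along the world's x, y, z each as a share of 0.15 m, from -1 to 1, then the turn about the world's z as a share of pi/2 rad, from -1 to 1. A call has 1 to 10 rows; each row shifts and turns the commanded pose from where the row before left it; what a row does not reach is not made up. A row lasts 1/10 s, in which the tool goes at most 50 mm and 8.59 degrees, less where a joint would pass 70% of its speed; a pose out of reach is approached as far as the arm can. A call with a number of a shift or a turn outside -1 to 1 is refused whole. A call with a gripper value outside its range is refused whole. "claw" is the gripper command: -1 is fully open, 1 is shut, values between are in proportion, set as the call begins (left out, the last holds). The fingers move at their own pace and stop on an object; the grip force is fixed at half the most. Time passes only in rows, so rows that do not move let the fingers close. It gives the time, the measured TCP pose, the force, the opening and the grip force at its end, in the units of the state.
- arm.state(): the state, without advancing time (a new reading comes with each control period).
- arm.grab_frame(name): name is "scene" or "top" or "wrist"; returns the picture (400x640x3 uint8, red, green, blue); there is no depth.
- arm.camera_info(name): a dict with "K" (3x3 intrinsics, pixels), "R" (3x3) and "t" (3): a world point X has camera coordinates R X + t. Camera axes: x right, y down, z forward; pixel columns grow to the right and rows downward; lengths in mm; the calibration is good to about 2 mm. A picture is of the moment at which its call begins: read the wrist's pose just before it. camera_info takes no time and is no camera call; for the wrist camera it gives the pose at the moment of the call.
- arm.job_done(): hands the job in; it is judged then, once.
The state is a dict: "clock": time; "qpos": joint angles; "joint_velocities": joint speeds; "joint_efforts": joint torques, N m; "tcp_pos": TCP position; "ee_rot": TCP orientation; "contact_force": force on the tool from outside, world axes, zero at the start; "ft_torque": the same for the moment, N m; "grip_width": finger opening in mm; "grasp_force": force on a finger pad.
Only numpy, scipy, OpenCV 4.12 (cv2) and the standard library are available. Lean on these libraries where they do the work, as an engineer would, in place of code of your own. Each camera call takes 0.05 s, during which the arm holds its last target. There are 200 camera calls.

## Working session

There is one attempt and no reset: what is moved stays moved. The work goes in short steps, Python scripts to look and compute and a tool call to move; the robot and the scene stay as the last step left them, time stands still between calls to the robot, and variables do not carry over. Pictures are saved under pics/ and viewed, at most 10 in all, crops included, and the job is handed in when it is done.

Besides the shell and the picture viewer there is one more tool, called after ">>>" as a command line: name --argument value ..., lists and objects as JSON in quotes. play_rows: Moves the arm, as the interface text tells. Its arguments: {"type":"object","properties":{"motion":{"type":"array"},"claw":{"type":"number"}},"required":["motion"]}

```bash
mkdir -p pics
cat > h.py <<'E'
import numpy as np, cv2
from cell import arm
def snap(n,f):
    im=arm.grab_frame(n); cv2.imwrite('pics/'+f,im[:,:,::-1]); return im
def ray(ci,u,v,z):
    K,R,t=[np.array(ci[k],float) for k in('K','R','t')]
    t=t.ravel(); d=R.T@np.linalg.solve(K,[u,v,1]); c=-R.T@t
    return c+d*(z-c[2])/d[2]
def proj(ci,X):
    K,R,t=[np.array(ci[k],float) for k in('K','R','t')]
    p=K@(R@np.array(X,float)+t.ravel()); return p[:2]/p[2]
E
python3 - <<'E'
from h import *
a=snap('top','top1.png');b=snap('scene','scene1.png')
print(arm.state())
for n in('top','scene','wrist'):
    print(n,arm.camera_info(n))
E
```

```text
{'clock': 0.1, 'qpos': array([-6.52464824e+01,  6.67028427e+00,  8.26307219e+01, -1.48600543e-03,
        9.07592014e+01, -2.16569231e+00]), 'joint_velocities': array([ 0.03645303, -0.00219173, -0.22981174,  0.06571555, -0.06132657,
       -0.03540699]), 'joint_efforts': array([ 2.11372935e-03, -7.33667064e+01, -6.33787823e+01,  7.42402722e-05,
        5.29614306e-03,  6.74320358e-05]), 'tcp_pos': array([ 305.50643876, -601.7051022 ,  230.66183366]), 'ee_rot': array([-1.79939779e+02, -7.90377752e-04,  2.69191905e+01]), 'contact_force': array([-0.24766881, -0.12640785, -0.15004319]), 'ft_torque': array([ 0.02792239,  0.03438762, -0.01071865]), 'grasp_force': 0.0, 'grip_width': 85.12121495555796}
top {'K': array([[483.12653265,   0.        , 321.92264708],
       [  0.        , 483.12653265, 196.44682374],
       [  0.        ,   0.        ,   1.        ]]), 'R': array([[ 1.86614371e-02, -9.99821854e-01,  2.83045676e-03],
       [-9.95051802e-01, -1.88485748e-02, -9.75532824e-02],
       [ 9.75892537e-02, -9.95966655e-04, -9.95226279e-01]]), 't': array([ -32.97549213,  451.24827635, 1568.71125317])}
scene {'K': array([[437.47183772,   0.        , 325.01951559],
       [  0.        , 437.47183772, 205.68936055],
       [  0.        ,   0.        ,   1.        ]]), 'R': array([[-0.06058859,  0.99802904,  0.01634162],
       [ 0.62972826,  0.05092183, -0.77514468],
       [-0.77444905, -0.03667414, -0.63157238]]), 't': array([  28.82467987, -258.50485062, 1644.5641812 ])}
wrist {'K': array([[321.98387704,   0.        , 329.0920999 ],
       [  0.        , 321.98387704, 191.19361719],
       [  0.        ,   0.        ,   1.        ]]), 'R': array([[ 4.53194260e-01, -8.91411685e-01, -4.12448607e-04],
       [-8.41988720e-01, -4.28219426e-01,  3.28151061e-01],
       [-2.92694309e-01, -1.48368900e-01, -9.44625169e-01]]), 't': array([-675.41260126,  -41.91354201,  380.25592331])}
```

View pics/top1.png

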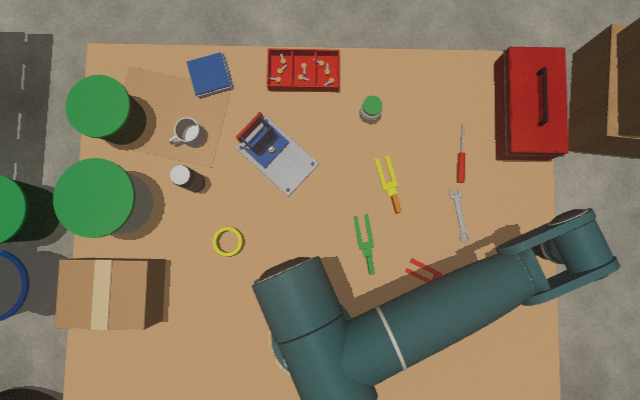

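View pics/scene1.png

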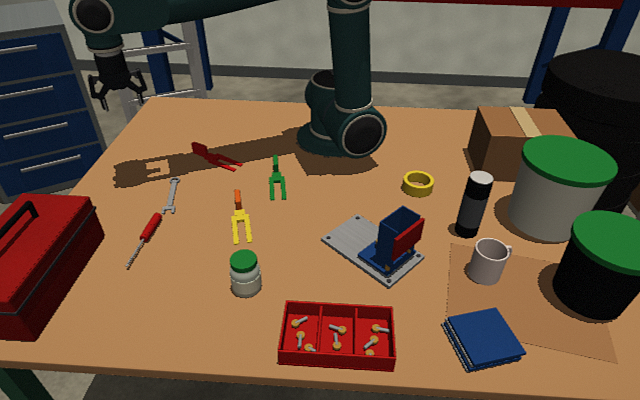

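The top view shows three forks: yellow with an orange handle at (388,185), green at (365,243) and red at (425,270). Yellow with orange fits the description. The anchor plate and blue foot are at (277,155). I'll enlarge both areas to confirm.

Run:
```python
import cv2,numpy as np
a=cv2.imread('pics/top1.png')
c=cv2.resize(a[105:205,225:330],None,fx=4,fy=4,interpolation=cv2.INTER_CUBIC)
d=cv2.resize(a[145:220,350:425],None,fx=5,fy=5,interpolation=cv2.INTER_CUBIC)
o=np.zeros((400,420+375,3),np.uint8);o[:,:420]=c;o[:375,420:]=d
cv2.imwrite('pics/crop1.png',o)
```

```text
(no output)
```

View pics/crop1.png

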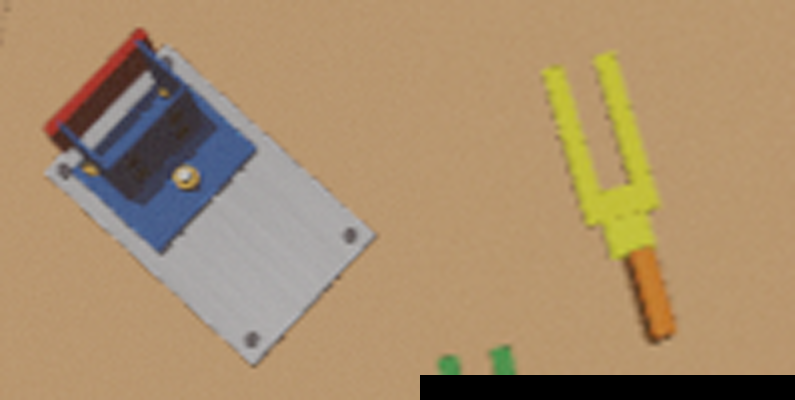

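The crop confirms the yellow blade with the orange handle. Fork tips are at top pixels (376.6,158.6) and (387,155.8), and the handle runs from (394,195) to (398.4,212). The plate corners and the foot's front edge are clear too.

Run:
```python
from h import *
ci=arm.camera_info('top')
P=lambda u,v,z:ray(ci,u,v,z)[:2]
C=[P(319,164,12),P(288.25,196.5,12),P(236.5,148.25,12),P(266.75,116,12)]
print('corners',np.round(C,1)); 
print('sides',[round(float(np.linalg.norm(C[i]-C[(i+1)%4])),1) for i in range(4)])
c=np.mean(C,0);fr=(C[0]+C[1])/2;bk=(C[2]+C[3])/2;d=bk-fr
print('centre',c,'yaw',np.degrees(np.arctan2(d[1],d[0])))
e=np.array([P(265.5,168,27),P(289.25,143,27)]);print('foot edge',e,e.mean(0),np.linalg.norm(e[0]-e[1]))
print('stud',P(186/4+225,177/4+105,50))
tip=(P(376.6,158.6,3)+P(387,155.8,3))/2
ha=P(394,195,42);hb=P(398.4,212,42);d=tip-(ha+hb)/2
print('tip',tip,'handle',ha,hb,(ha+hb)/2,'L',np.linalg.norm(d),'yaw',np.degrees(np.arctan2(d[1],d[0])))
n=P((630-420)/5+350,210/5+145,8);d2=tip-n
print(np.linalg.norm(d2),np.degrees(np.arctan2(d2[1],d2[0])))
```

```text
corners [[561.3 -12.7]
 [450.5  87. ]
 [609.3 264.2]
 [721.4 166.4]]
sides [149.1, 237.9, 148.8, 240.2]
centre [585.64234482 126.21876151] yaw 48.16185732045123
foot edge [[542.10559967 163.47202493]
 [627.40769101  87.23045631]] [584.75664534 125.35124062] 114.40814469823819
stud [600.74737801 143.03496088]
tip [ 589.97073272 -223.21747666] handle [ 459.0089726  -258.85729724] [ 403.8687392  -273.35576982] [ 431.4388559  -266.10653353] L 164.23101767916015 yaw 15.138355771030012
106.35837678032297 18.643318260197542
```

>>> play_rows --motion '[[[0.0933, 0.249, -0.06, -0.0141], [0.0933, 0.249, -0.06, -0.0141], [0.0933, 0.249, -0.06, -0.0141], [0.0933, 0.249, -0.06, -0.0141], [0.0933, 0.249, -0.06, -0.0141], [0.0933, 0.249, -0.06, -0.0141], [0.0933, 0.249, -0.06, -0.0141], [0.0933, 0.249, -0.06, -0.0141], [0.0933, 0.249, -0.06, -0.0141], [0, 0, 0, 0]]]' --claw -1

```text
clock: 1.1
tcp_pos: [432.1, -262.1, 148.9]
ee_rot: [-179.9, 0.0, 15.6]
contact_force: [-0.5, -0.2, 1.2]
grip_width: 85.7
grasp_force: 0.0
```

Run:
```python
from h import *
s=arm.state();ci=arm.camera_info('wrist');snap('wrist','w1.png');print(s['tcp_pos'],s['ee_rot'])
import pickle;pickle.dump(ci,open('w1.pkl','wb'))
a=np.radians(15.2);o=np.array([431.4,-266.1])
for x,y,z in[(-30,8,42),(-30,-8,42),(30,8,42),(30,-8,42),(165,25,3),(165,-25,3)]:
    X=[o[0]+x*np.cos(a)-y*np.sin(a),o[1]+x*np.sin(a)+y*np.cos(a),z];print((x,y,z),proj(ci,X).round(1))
```

```text
[ 432.12161733 -262.1147691   148.94175478] [-1.79890219e+02  3.21586831e-02  1.56409740e+01]
(-30, 8, 42) [323.2 225.5]
(-30, -8, 42) [342.1 225.6]
(30, 8, 42) [323.4 156.3]
(30, -8, 42) [343.7 156.5]
(165, 25, 3) [302.6 -28.3]
(165, -25, 3) [367.9 -27.7]
```

View pics/w1.png

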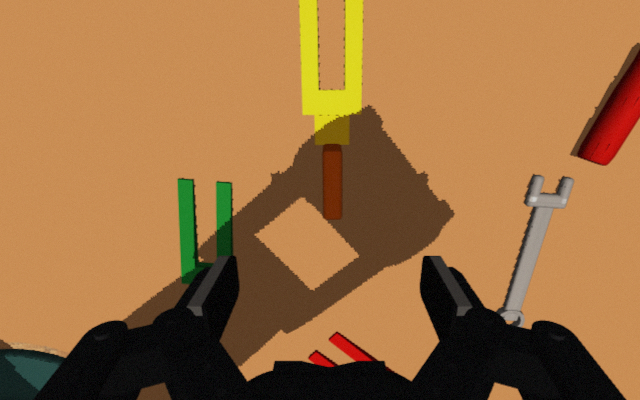

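The wrist view shows the handle from its rear edge at (333,219) to its front at (332,145), with the blade's shoulder at (302–362,113). It lines up well with the tool; I only need a small shift along it.

Run:
```python
from h import *
import pickle;ci=pickle.load(open('w1.pkl','rb'))
print('cam',-np.array(ci['R']).T@np.array(ci['t']).ravel())
a=np.radians(15.5);R=np.array([[np.cos(a),np.sin(a)],[-np.sin(a),np.cos(a)]]);o=np.array([431.4,-266.1])
for u,v,z in[(333,219,42),(332.5,145,42),(332,145,10),(302,113,10.8),(362,113,10.8),(301,5,3.2),(363.5,5,3.2)]:
    p=ray(ci,u,v,z)[:2];print((u,v,z),p.round(1),(R@(p-o)).round(1))
```

```text
cam [ 514.87696981 -239.63675619  290.93761179]
(333, 219, 42) [ 408.4 -272.6] [-23.9  -0.1]
(332.5, 145, 42) [ 468.8 -255. ] [39.   0.7]
(332, 145, 10) [ 462.8 -256.5] [32.8  0.9]
(302, 113, 10.8) [ 482.4 -224.4] [60.3 26.5]
(362, 113, 10.8) [ 496.2 -273.5] [ 60.5 -24.4]
(301, 5, 3.2) [ 561.9 -203. ] [142.6  25.9]
(363.5, 5, 3.2) [ 575.2 -250.4] [142.8 -23.3]
```

>>> play_rows --motion '[[[0, 0, -0.12, 0], [0, 0, -0.12, 0], [0, 0, -0.12, 0], [0, 0, -0.12, 0], [0, 0, 0, 0], [0, 0, 0, 0]]]'

```text
clock: 1.75
tcp_pos: [431.4, -266.3, 78.8]
ee_rot: [-180.0, 0.0, 15.5]
contact_force: [0.2, 0.7, -0.0]
grip_width: 85.5
grasp_force: 0.0
```

>>> play_rows --motion '[[[0.019, 0.009, -0.118, 0], [0.018, 0.008, -0.118, 0], [0, 0, -0.118, 0], [0, 0, -0.118, 0], [0, 0, 0, 0], [0, 0, 0, 0]]]'

```text
clock: 2.35
tcp_pos: [437.5, -263.7, 8.8]
ee_rot: [180.0, -0.0, 15.5]
contact_force: [-0.4, -0.2, 0.3]
grip_width: 85.6
grasp_force: 0.0
```

>>> play_rows --motion '[[[0, 0, 0, 0], [0, 0, 0, 0], [0, 0, 0, 0], [0, 0, 0, 0], [0, 0, 0, 0], [0, 0, 0, 0], [0, 0, 0, 0], [0, 0, 0, 0], [0, 0, 0, 0], [0, 0, 0, 0]]]' --claw 1

```text
clock: 3.35
tcp_pos: [437.2, -263.3, 7.8]
ee_rot: [180.0, -0.0, 15.5]
contact_force: [-0.7, 1.1, 5.3]
grip_width: 15.3
grasp_force: 59.4
```

>>> play_rows --motion '[[[0, 0, 0.05, 0], [0, 0, 0.1, 0], [0, 0, 0.1, 0], [0, 0, 0.1, 0], [0, 0, 0.1, 0], [0, 0, 0.05, 0], [0, 0, 0, 0], [0, 0, 0, 0]]]'

```text
clock: 4.15
tcp_pos: [436.9, -263.1, 82.2]
ee_rot: [-180.0, 0.0, 15.5]
contact_force: [-0.7, -1.0, -1.3]
grip_width: 15.3
grasp_force: 58.6
```

>>> play_rows --motion '[[[0.012, 0.1625, 0, 0.0362], [0.012, 0.1625, 0, 0.0362], [0.012, 0.1625, 0, 0.0362], [0.012, 0.1625, 0, 0.0362], [0.012, 0.1625, 0, 0.0362], [0.012, 0.1625, 0, 0.0362], [0.012, 0.1625, 0, 0.0362], [0.012, 0.1625, 0, 0.0362], [0.012, 0.1625, 0, 0.0362], [0.012, 0.1625, 0, 0.0362]]]'

```text
clock: 5.15
tcp_pos: [454.6, -18.4, 81.6]
ee_rot: [-179.9, 0.0, 48.2]
contact_force: [-0.4, 0.5, -1.6]
grip_width: 15.2
grasp_force: 58.6
```

>>> play_rows --motion '[[[0, 0, 0, 0], [0, 0, 0, 0], [0, 0, 0, 0], [0, 0, 0, 0]]]'

```text
clock: 5.55
tcp_pos: [455.0, -20.1, 82.3]
ee_rot: [-180.0, 0.0, 48.0]
contact_force: [-0.2, -0.7, -0.5]
grip_width: 15.1
grasp_force: 58.8
```

Run:
```python
from h import *
s=arm.state();ci=arm.camera_info('wrist');snap('wrist','w2.png');print(s['tcp_pos'],s['ee_rot'],s['contact_force'],s['grip_width'],s['grasp_force'])
import pickle;pickle.dump((s,ci),open('w2.pkl','wb'))
```

```text
[454.97223701 -20.05277318  82.29002638] [-1.79985499e+02  1.39379131e-02  4.79991583e+01] [-0.19166846 -0.65955841 -0.4943383 ] 15.059292144584422 58.75783324241638
```

View pics/w2.png

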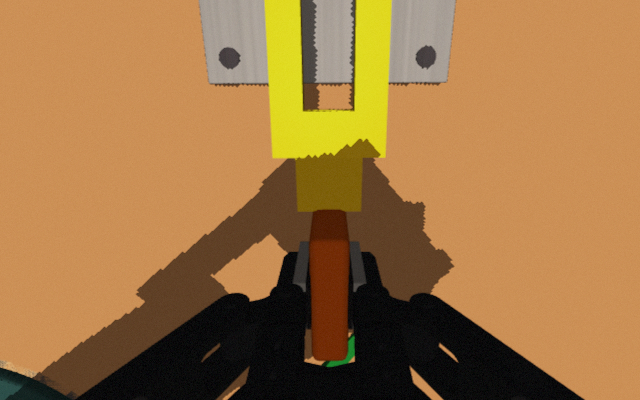

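The wrist view shows the shim held straight, with its shoulder at (272–385,158) and slot end at (302–354,110). The plate's front corners are at (209,83) and (448,82), so shim and plate are nearly in line.

Run:
```python
from h import *
import pickle;s,ci=pickle.load(open('w2.pkl','rb'))
z0=74.5
a=np.radians(48.0);R=np.array([[np.cos(a),np.sin(a)],[-np.sin(a),np.cos(a)]]);o=s['tcp_pos'][:2]
for n,u,v,z in[('shL',272,158,z0+10.8),('shR',385,157.5,z0+10.8),('slotL',303,110,z0+9.4),('slotR',354.5,110,z0+9.4),('neckL',297,211,z0+10),('neckR',362,211,z0+10),('topL',266.5,5,z0+6),('topR',391,5,z0+6),('pL',209,83,12),('pR',448,82,12),('hL',230,57,12),('hR',426,57,12)]:
    p=ray(ci,u,v,z)[:2];print(n,p.round(1),(R@(p-o)).round(1))
d=lambda a,b:np.degrees(np.arctan2(-(b-a)[0],(b-a)[1]))
print('mouth in tool',R@(np.array([585.2,125.8])-o),'stud',R@(np.array([600,142.3])-o))
```

```text
shL [472.   35.2] [52.5 24.3]
shR [509.2   2.1] [ 52.7 -25.5]
slotL [496.2  41. ] [73.  10.2]
slotR [512.5  26.4] [ 73.  -11.6]
neckL [462.4   9.4] [26.9 14.2]
neckR [485.1 -11. ] [ 26.9 -16.3]
topL [512.8  79.8] [112.9  23.8]
topR [549.3  47. ] [112.9 -25.2]
pL [455.4  91.3] [83.  74.1]
pR [566.8  -8.1] [ 83.7 -75.2]
hL [476.4  92.6] [98.1 59.5]
hR [565.2  12.7] [ 98.1 -60. ]
mouth in tool [195.52911569   0.81646636] stud [217.69413828   0.85857795]
```

>>> play_rows --motion '[[[0, 0, -0.1, 0], [0, 0, -0.1, 0], [0, 0, -0.1, 0], [0, 0, -0.08, 0], [0, 0, -0.02, 0], [0, 0, 0, 0], [0, 0, 0, 0], [0, 0, 0, 0]]]'

```text
clock: 6.4
tcp_pos: [455.5, -19.5, 23.2]
ee_rot: [180.0, -0.0, 48.1]
contact_force: [-0.1, -0.0, -1.7]
grip_width: 15.4
grasp_force: 58.8
```

>>> play_rows --motion '[[[0, 0, -0.005, 0], [0, 0, 0, 0], [0, 0, -0.005, 0], [0, 0, 0, 0], [0, 0, 0, 0]]]'

```text
clock: 6.9
tcp_pos: [455.1, -19.5, 21.0]
ee_rot: [180.0, -0.0, 48.1]
contact_force: [-0.8, 0.8, -1.0]
grip_width: 15.4
grasp_force: 58.8
```

>>> play_rows --motion '[[[0, 0, -0.005, 0], [0, 0, 0, 0], [0, 0, 0, 0]]]'

```text
clock: 7.2
tcp_pos: [455.1, -19.4, 20.2]
ee_rot: [-180.0, 0.0, 48.1]
contact_force: [0.1, 0.5, -1.1]
grip_width: 15.3
grasp_force: 58.8
```

>>> play_rows --motion '[[[0, 0, -0.005, 0], [0, 0, 0, 0], [0, 0, 0, 0]]]'

```text
clock: 7.5
tcp_pos: [455.2, -19.4, 19.7]
ee_rot: [180.0, -0.0, 48.1]
contact_force: [-0.6, -0.3, 0.6]
grip_width: 15.3
grasp_force: 59.3
```

Run:
```python
from h import *
snap('scene','s2.png');s=arm.state();print(s['tcp_pos'],s['contact_force'],s['ft_torque'])
a=cv2.imread('pics/s2.png')
c=cv2.resize(a[190:300,290:440],(750,550),interpolation=cv2.INTER_CUBIC);cv2.imwrite('pics/s2c.png',c)
```

```text
[455.15653631 -19.43950373  19.6381985 ] [-0.85168371 -0.48313082  1.36824071] [0.1062626  0.03860311 0.03814819]
```

View pics/s2c.png

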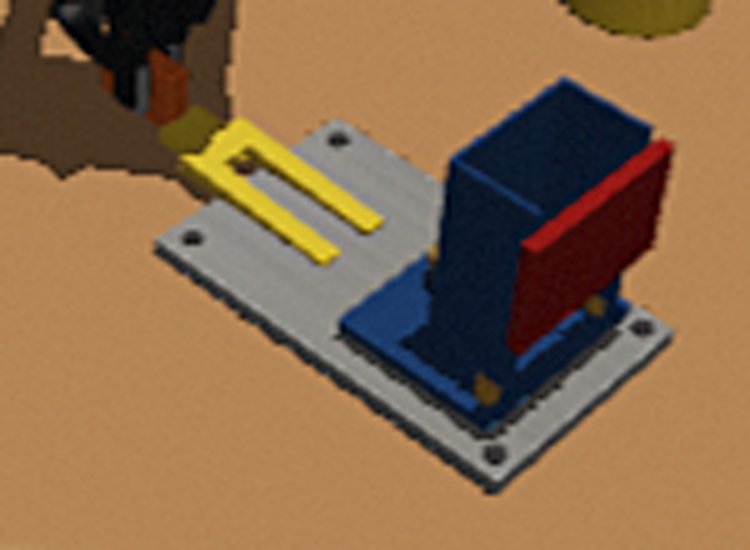

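The shim lies flat on the plate with its fork pointing at the gap and the tips about 35 mm short of the mouth. I'll slide it in.

>>> play_rows --motion '[[[0.0223, 0.0248, 0, 0], [0.0223, 0.0248, 0, 0], [0.0223, 0.0248, 0, 0], [0.0223, 0.0248, 0, 0], [0.0223, 0.0248, 0, 0], [0.0223, 0.0248, 0, 0], [0.0223, 0.0248, 0, 0], [0.0223, 0.0248, 0, 0], [0, 0, 0, 0], [0, 0, 0, 0]]]'

```text
clock: 8.55
tcp_pos: [482.3, 10.8, 19.6]
ee_rot: [180.0, -0.1, 48.1]
contact_force: [2.0, 2.0, 2.8]
grip_width: 15.3
grasp_force: 59.4
```

>>> play_rows --motion '[[[0.0134, 0.0149, 0, 0], [0.0134, 0.0149, 0, 0], [0.0134, 0.0149, 0, 0], [0.0134, 0.0149, 0, 0], [0.0134, 0.0149, 0, 0], [0, 0, 0, 0], [0, 0, 0, 0]]]'

```text
clock: 9.25
tcp_pos: [492.1, 21.5, 19.8]
ee_rot: [180.0, -0.0, 48.1]
contact_force: [1.0, -1.0, 4.9]
grip_width: 15.2
grasp_force: 59.9
```

>>> play_rows --motion '[[[0.0134, 0.0149, 0.002, 0], [0.0134, 0.0149, 0, 0], [0, 0, 0, 0], [0, 0, 0, 0]]]'

```text
clock: 9.65
tcp_pos: [496.1, 26.1, 19.8]
ee_rot: [180.0, -0.0, 48.1]
contact_force: [2.1, 1.2, 2.4]
grip_width: 15.5
grasp_force: 59.4
```

>>> play_rows --motion '[[[0.0134, 0.0149, 0, 0], [0, 0, 0, 0], [0, 0, 0, 0]]]'

```text
clock: 9.95
tcp_pos: [498.0, 28.3, 19.8]
ee_rot: [-180.0, -0.0, 48.1]
contact_force: [1.5, 0.3, 2.3]
grip_width: 15.6
grasp_force: 59.5
```

>>> play_rows --motion '[[[0.0089, 0.0099, 0, 0], [0, 0, 0, 0], [0, 0, 0, 0]]]'

```text
clock: 10.25
tcp_pos: [499.2, 29.7, 19.8]
ee_rot: [180.0, -0.0, 48.1]
contact_force: [-1.4, -0.9, 2.8]
grip_width: 15.2
grasp_force: 59.7
```

>>> play_rows --motion '[[[0.0089, 0.0099, 0, 0], [0, 0, 0, 0], [0, 0, 0, 0]]]'

```text
clock: 10.55
tcp_pos: [500.6, 31.2, 19.8]
ee_rot: [180.0, -0.0, 48.1]
contact_force: [-1.7, -2.1, 4.4]
grip_width: 15.2
grasp_force: 59.7
```

>>> play_rows --motion '[[[0.0067, 0.0074, 0, 0], [0, 0, 0, 0], [0, 0, 0, 0]]]'

```text
clock: 10.85
tcp_pos: [501.6, 32.3, 19.8]
ee_rot: [180.0, -0.0, 48.1]
contact_force: [-1.3, -1.8, 4.1]
grip_width: 15.3
grasp_force: 59.8
```

>>> play_rows --motion '[[[0.0067, 0.0074, 0, 0], [0, 0, 0, 0], [0, 0, 0, 0]]]'

```text
clock: 11.15
tcp_pos: [502.6, 33.4, 19.8]
ee_rot: [180.0, -0.0, 48.1]
contact_force: [-1.5, -1.1, 5.0]
grip_width: 14.9
grasp_force: 59.8
```

```bash
cat > f.py <<'E'
from h import *
F=[]
for i in range(8):
    arm.grab_frame('wrist');s=arm.state();F.append(np.r_[s['contact_force'],s['tcp_pos']])
F=np.array(F);m=F.mean(0);u=np.array([.668,.744])
print('push',-(F[:,:2]@u).mean().round(2),'sd',(F[:,:2]@u).std().round(2),'side',(m[1]*.668-m[0]*.744).round(2),'fz',m[2].round(2),'tcp',m[3:].round(2),'adv',((m[3:5]-[455.16,-19.44])@u).round(2),'t',s['clock'])
E
python3 f.py
```

```text
push 2.18 sd 0.64 side -0.19 fz 4.89 tcp [502.6   33.39  19.82] adv 71.0 t 11.55
```

>>> play_rows --motion '[[[0.0067, 0.0074, 0.002, 0], [0.0067, 0.0074, 0, 0], [0, 0, 0, 0], [0, 0, 0, 0]]]'

```text
clock: 11.95
tcp_pos: [504.5, 35.8, 19.9]
ee_rot: [-180.0, -0.0, 48.1]
contact_force: [0.6, -0.4, -0.7]
grip_width: 15.0
grasp_force: 59.0
```

```bash
python3 f.py
```

```text
push -0.11 sd 0.3 side 0.21 fz -1.91 tcp [504.48  35.65  19.92] adv 73.94 t 12.35
```

>>> play_rows --motion '[[[0.0067, 0.0074, 0, 0], [0.0067, 0.0074, 0, 0], [0, 0, 0, 0], [0, 0, 0, 0]]]'

```text
clock: 12.75
tcp_pos: [506.6, 37.9, 20.1]
ee_rot: [-180.0, 0.0, 48.1]
contact_force: [-0.3, 0.0, -2.3]
grip_width: 15.1
grasp_force: 58.9
```

```bash
python3 f.py
```

```text
push -0.07 sd 0.38 side -0.1 fz -1.57 tcp [506.6   37.84  20.09] adv 76.98 t 13.15
```

>>> play_rows --motion '[[[0.0067, 0.0074, -0.0015, 0], [0.0067, 0.0074, 0, 0], [0, 0, 0, 0], [0, 0, 0, 0]]]'

```text
clock: 13.55
tcp_pos: [508.7, 40.1, 19.9]
ee_rot: [-180.0, 0.0, 48.1]
contact_force: [-0.2, -0.3, -1.1]
grip_width: 14.9
grasp_force: 58.9
```

```bash
python3 f.py
```

```text
push -0.24 sd 0.32 side 0.03 fz -1.73 tcp [508.61  40.06  19.87] adv 79.97 t 13.95
```

>>> play_rows --motion '[[[0.0067, 0.0074, 0, 0], [0.0067, 0.0074, 0, 0], [0, 0, 0, 0], [0, 0, 0, 0]]]'

```text
clock: 14.35
tcp_pos: [510.7, 42.3, 19.9]
ee_rot: [180.0, -0.0, 48.1]
contact_force: [0.9, -0.3, -1.6]
grip_width: 15.1
grasp_force: 58.9
```

```bash
python3 f.py
```

```text
push 0.05 sd 0.35 side 0.06 fz -1.58 tcp [510.62  42.28  19.87] adv 82.96 t 14.75
```

>>> play_rows --motion '[[[0.0067, 0.0074, -0.001, 0], [0.0067, 0.0074, 0, 0], [0, 0, 0, 0], [0, 0, 0, 0]]]'

```text
clock: 15.15
tcp_pos: [512.8, 44.6, 19.8]
ee_rot: [180.0, -0.0, 48.1]
contact_force: [1.6, 0.4, 0.2]
grip_width: 15.2
grasp_force: 59.0
```

```bash
python3 f.py
```

```text
push -1.75 sd 0.37 side -0.02 fz 1.02 tcp [512.77  44.56  19.85] adv 86.1 t 15.55
```

>>> play_rows --motion '[[[0.0067, 0.0074, 0, 0], [0.0067, 0.0074, 0, 0], [0, 0, 0, 0], [0, 0, 0, 0]]]'

```text
clock: 15.95
tcp_pos: [514.8, 46.7, 19.8]
ee_rot: [180.0, -0.0, 48.1]
contact_force: [-0.4, -1.2, 3.3]
grip_width: 15.1
grasp_force: 59.6
```

```bash
python3 f.py
```

```text
push 0.33 sd 0.37 side -0.81 fz 4.21 tcp [514.79  46.74  19.84] adv 89.07 t 16.35
```

>>> play_rows --motion '[[[0.0067, 0.0074, 0, 0], [0.0067, 0.0074, 0, 0], [0, 0, 0, 0], [0, 0, 0, 0]]]'

```text
clock: 16.75
tcp_pos: [516.6, 48.9, 19.9]
ee_rot: [180.0, 0.0, 48.1]
contact_force: [-1.1, -2.8, 6.1]
grip_width: 15.3
grasp_force: 60.0
```

```bash
python3 f.py
```

```text
push 2.08 sd 0.48 side -0.31 fz 5.91 tcp [516.64  48.86  19.84] adv 91.89 t 17.15
```

>>> play_rows --motion '[[[0.0067, 0.0074, 0, 0], [0.0067, 0.0074, 0, 0], [0, 0, 0, 0], [0, 0, 0, 0]]]'

```text
clock: 17.55
tcp_pos: [518.6, 51.1, 19.8]
ee_rot: [-180.0, 0.0, 48.1]
contact_force: [-1.8, -2.3, 6.1]
grip_width: 15.1
grasp_force: 60.0
```

```bash
python3 f.py
```

```text
push 2.75 sd 0.64 side -0.46 fz 6.36 tcp [518.63  51.06  19.84] adv 94.86 t 17.95
```

>>> play_rows --motion '[[[0.0067, 0.0074, 0.0007, 0], [0.0034, 0.0037, 0, 0], [0, 0, 0, 0], [0, 0, 0, 0]]]'

```text
clock: 18.35
tcp_pos: [519.7, 52.2, 19.8]
ee_rot: [-180.0, 0.1, 48.1]
contact_force: [-7.0, -6.7, 9.3]
grip_width: 15.2
grasp_force: 60.4
```

```bash
python3 f.py
```

```text
push 9.91 sd 0.43 side 0.08 fz 9.05 tcp [519.67  52.26  19.84] adv 96.44 t 18.75
```

>>> play_rows --motion '[[[0.0067, 0.0074, 0, 0], [0.0034, 0.0037, 0, 0], [0, 0, 0, 0], [0, 0, 0, 0]]]'

```text
clock: 19.15
tcp_pos: [521.0, 53.7, 19.8]
ee_rot: [-180.0, 0.1, 48.1]
contact_force: [-9.3, -8.5, 10.5]
grip_width: 15.1
grasp_force: 60.6
```

```bash
python3 f.py
```

```text
push 12.66 sd 0.36 side -0.03 fz 10.54 tcp [521.05  53.7   19.84] adv 98.43 t 19.55
```

```bash
python3 - <<'E'
from h import *
snap('scene','s3.png');snap('top','t3.png')
a=cv2.imread('pics/s3.png');b=cv2.imread('pics/t3.png')
c=cv2.resize(a[190:290,310:430],(480,400),interpolation=cv2.INTER_CUBIC)
d=cv2.resize(b[110:210,230:310],(320,400),interpolation=cv2.INTER_CUBIC)
cv2.imwrite('pics/c3.png',np.hstack([c,d]))
E
python3 f.py
```

```text
push 12.62 sd 0.65 side -0.05 fz 10.34 tcp [521.05  53.69  19.84] adv 98.43 t 20.05
```

View pics/c3.png

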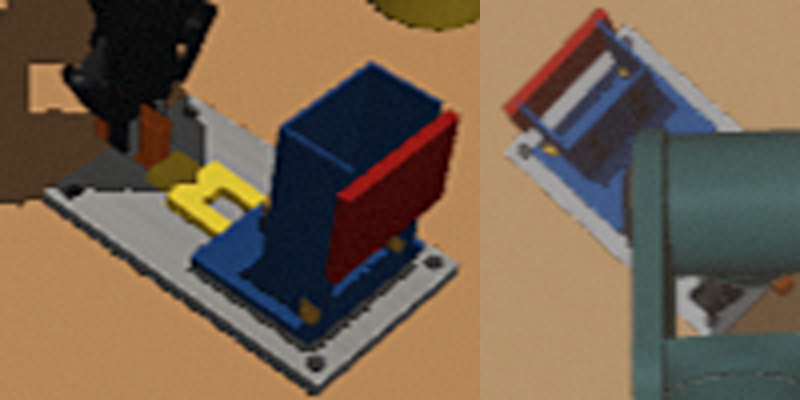

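The shim is under the foot's front edge with its fork around the stud. The push rose sharply, then levelled and holds steady, and the foot still looks level. It is snug, so I'm handing in.

```bash
python3 -c "
from cell import arm
print(arm.job_done())"
```

```text
the job is handed in; nothing more can be done
None
```

I handed the job in with the shim still gripped by its handle, flat on the plate and straddling the stud, about 65 mm into the gap; the push rose from about 3 N to a steady 12.6 N, the foot looked level in the last picture, and no verdict was returned.

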